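# Refit a filter unit's lid and lock it with its cam

## Robot

A 6-joint arm with a two-finger parallel gripper is mounted at the origin on a cart in front of the work surface, level with it; the furniture and walls round the work are solid. World frame = base frame: x ahead of the robot, y to its left, z up, the work surface at z = 0. Lengths are in m, angles in rad, forces in N, time in s.
With the tool pointing down it reaches from about 0.325 to 0.9 m from the base axis. Payload 6.1 kg.
Tool frame: the origin (TCP) lies between the finger pads; the fingertips stand arm.tips_ahead ahead of it and the grasp point (between the pads) lies 6 mm ahead of it (arm.tips_ahead is the distance from the TCP to the fingertips, in m); z points along the fingers, y is the line along which they close (so a half turn about z gives the same grasp; the last joint's range is limited). The gripper opens to 87 mm and grips with 3 to 60 N. Pads are 19 mm wide; open, the fingers measure 117 mm over their backs; the gripper's body (75 mm by 190 mm) begins 51 mm behind the grasp point.
Start: joints at [-1.437, 0.22, 1.526, -0, 1.395, -0.126], TCP at [0.161, -0.604, 0.248] pointing down, gripper open.
Joint ranges: [-2.98, 2.98], [-0.91, 2.08], [0.09, 2.57], [-1.24, 4.39], [0.2, 2.65], [-2.68, 2.68]. Speed limits (rad/s): [2.57, 2.57, 3.01, 3.14, 3.14, 3.14].

## Interface

Orientations are given as a rotation vector (axis times angle).
In Python, from station import monitor, camera, get_calibration, arm gives the robot as it stands. The module is installed in compiled form; this text tells all that it offers.
- The arm moves only by the tool send_rows, never from a script. Its arguments are lists of equal length, an entry for each row: "offset": the shift along the tool's x, y, z normalised to -1 to 1, where 1 is 0.2 m, a list of three; "twist": the turn, a rotation vector about the tool's x, y, z normalised to -1 to 1, where 1 is pi rad, a list of three; "hand": the gripper command: -1 is shut, 1 is fully open, values between are in proportion. A call has 1 to 8 rows; each row shifts and turns the commanded pose from where the row before left it, along the tool's axes as they then stand; what a row does not reach is not made up. A row lasts 1/8 s, in which the tool goes at most 62.5 mm and 10.7 degrees, less where a joint would pass 70% of its speed; a pose out of reach is approached as far as the arm can. A call with a number of a shift or a turn outside -1 to 1 is refused whole. A call with a gripper value outside its range is refused whole. The fingers move at their own pace and stop on an object; "force" is the grip in N (left out, the last holds). Time passes only in rows, so rows that do not move let the fingers close. It gives the time, the measured TCP pose, the force, the opening and the grip force at its end, in the units of the state.
- monitor.state(): the state, without advancing time (a new reading comes with each control period).
- camera(name): name is "scene" or "top" or "wrist"; returns (picture, depth): 480x640x3 uint8, red, green, blue; 480x640 float32, m along the optical axis (not along the pixel's ray), 0 where there is no reading.
- get_calibration(name): a dict with "vfov" (degrees; the focal length in pixels is half the picture's height over the tangent of half this angle, whatever the lens; pixels are square), "cx", "cy" (the principal point, pixels), "k1" (the pictures are not rectified: a ray, as slopes to the right and down, at radius r is drawn at 1 + k1 r^2 times it, then the intrinsics apply), "R" (3x3) and "t" (3): a world point X has camera coordinates R X + t; the wrist camera has in their place "tool_from_camera" (4x4, takes a point from camera to tool coordinates, whose origin is the TCP and whose axes are the flange's). Camera axes: x right, y down, z forward; pixel columns grow to the right and rows downward; lengths in m; the calibration is good to about 2 mm. A picture is of the moment at which its call begins: read the wrist's pose just before it. get_calibration takes no time and is no camera call.
- arm.job_done(): hands the job in; it is judged then, once.
The state is a dict: "time": time; "joints": joint angles; "dq": joint speeds; "tau": joint torques, N m; "position": TCP position; "tcp_rot": TCP orientation; "force": force on the tool from outside, world axes, zero at the start; "moment": the same for the moment, N m; "finger_gap": opening from 0.0 (shut) to 1.0 (fully open); "finger_force": force on a finger pad.
Only numpy, scipy, OpenCV 4.12 (cv2) and the standard library are available. Lean on these libraries where they do the work, as an engineer would, in place of code of your own. Each camera call takes 0.05 s, during which the arm holds its last target. There are 200 camera calls.

## Task

Close the countertop water-filter unit: hook the lid's thin lip under the ledge along the unit's low end, swing the lid down into its recess, then give the cam handle at the top of the slope a quarter turn clockwise, as far as it goes, so that it draws the lid down flush. Let go of everything and do not knock over or shift the mug, tin and spice jar.

Things in the scene. Friction and masses are not known exactly. Their poses are not given: they have to be found in the camera images.
- deck: Seat of the fixed filter unit, a white box 240 x 150 x 70 mm held at a 25 degree slope on a grey foot, low end to the robot's right. Origin: centre of the lid's underside when the lid is home, 98 mm above the worktop. x up the slope from ledge to cam, y along the ledge, z square out of the slope. Recess: x -83 to 83, y -65 to 65 mm (lid 160 x 120); its side and upper walls rise to z = 12.
- ledge (a point): Middle of the free lower edge of the ledge over the recess's low end, at deck x = -73, z = 16 mm; axes as the deck's. The ledge covers deck x -97 to -73 mm over the full width, is 6 mm thick (z 16 to 22), and the recess goes on under it to a wall at x = -83.
- seat_edge (a point): Middle of the upper edge of the black gasket frame in the recess, on which the lid lies, at deck x = 80 mm. The frame is hinged at the low end and sprung: its upper edge stands 5 mm proud, with the lid lying on it, until the lid's cam edge is pressed to z = 0 (about 8 N).
- lid_grip (a point): Loose white lid, 160 x 120 mm, 0.25 kg, flat on the worktop at first. Point: centre of its upright dark grip plate, 14 mm thick along lid x, 64 along y, 12 to 56 mm above the underside; the point is 34 mm above the underside, mid-lid. x from lip to cam edge, y along the lip, z out of the lid: as the deck's axes when home. The lid is 12 mm thick; its last 20 mm at -x is the 6 mm thick lip.
- lid_lip (a point): middle of the lip's tip, at lid x = -80 mm, y = 0, 3 mm above the underside
- lid_edge (a point): middle of the lid's cam edge, at lid x = +80 mm, y = 0, 6 mm above the underside
- cam_grip (a point): Centre of the cam's dark handle bar (66 mm long, 14 thick, 26 high) on the cam's axis, at deck x = 118, y = 0 mm; the axis is the deck's z. y is along the bar, z outwards. Open, the bar lies across the slope at deck z = 58 mm; it sinks 9 mm evenly over the quarter turn. A 54 mm tongue 31 to 37 mm below, on the bar's -y half, points along deck -y when open, over the lid's edge when locked.
- cam (a joint): cam angle, rad: 0 open, 1.571 fully locked against its stop; grows clockwise seen from outside along the axis; starts 0 to 0.25. Turning needs 0.1 to 0.4 N m and it stays where it is left.
- mug_c (a point): small china mug, 62 x 88 x 50 mm, centre; a bystander
- tin_c (a point): food tin, 58 mm across, 72 mm high, centre; a bystander
- spice_jar_c (a point): spice jar with a dark cap, 41 mm across, 105 mm high, centre; a bystander
Things that resemble listed ones, but are neither listed nor needed, are in the scene too. There is more than one size of the part that bears lid_grip; the job needs the largest.

How it is judged:
On the way:
1. the lid's lip is under the ledge and the lid has been swung down on its gasket, with the cam not yet turned (under 0.6 rad) (x of lid_lip in the frame of deck between -0.09 and -0.075 m and z of lid_lip in the frame of deck between -0.004 and 0.011 m and z of lid_edge in the frame of deck between -0.004 and 0.016 m and value of joint cam below 0.6 rad and y of lid_grip in the frame of deck between -0.012 and 0.012 m), for 0.2 s.
At the end, for the whole second after the job is handed in: The cam is past 1.35 rad and still; the lid lies in its recess, in line to 0.12 rad and within 12 mm of its middle, the lip's tip at least 2 mm under the ledge (deck x below -75 mm) and under 5 mm above home, the cam edge drawn down to within 2.5 mm of home (value of joint cam above 1.35 rad and z of lid_edge in the frame of deck between -0.004 and 0.0085 m and x of lid_edge in the frame of deck below 0.085 m and x of lid_lip in the frame of deck between -0.09 and -0.075 m and z of lid_lip in the frame of deck between -0.004 and 0.008 m and angle between the x axis of lid_grip and the x axis of deck, either way round below 0.12 rad and velocity of joint cam below 0.05 rad/s and y of lid_grip in the frame of deck between -0.012 and 0.012 m); the robot touches nothing.
It fails at once if the mug is shifted by more than 30 mm (distance of mug_c from where it was at the start of the episode above 0.03 m).
It fails at once if the tin is shifted by more than 30 mm (distance of tin_c from where it was at the start of the episode above 0.03 m).
It fails at once if the spice jar is shifted by more than 30 mm (distance of spice_jar_c from where it was at the start of the episode above 0.03 m).
It also fails if it takes over 58 s, if anything falls off the work surface, if the arm or the gripper's body presses on something with over 40 N, if the wrist force passes 120 N, or if a joint passes its speed limit or range.

## Working session

There is one attempt and no reset: what is moved stays moved. The work goes in short steps, Python scripts to look and compute and a tool call to move; the robot and the scene stay as the last step left them, time stands still between calls to the robot, and variables do not carry over. Pictures are saved under pics/ and viewed, at most 10 in all, crops included, and the job is handed in when it is done.

Besides the shell and the picture viewer there is one more tool, called after "Request:" by a JSON object that holds its "fn" and its "kwargs". send_rows: Moves the arm, as the interface text tells. Its arguments: {"type":"object","properties":{"offset":{"type":"array"},"twist":{"type":"array"},"hand":{"type":"array"},"force":{"type":"number"}},"required":["offset","twist","hand"]}

```bash
mkdir -p pics
cat > h.py <<'E'
import numpy as np, cv2
from station import monitor, camera, get_calibration, arm
from scipy.spatial.transform import Rotation as Ro
def pts(name, depth, st=None):
    c=get_calibration(name); f=240/np.tan(np.radians(c['vfov'])/2)
    K=np.array([[f,0,c['cx']],[0,f,c['cy']],[0,0,1.]])
    v,u=np.mgrid[0:480,0:640]
    p=cv2.undistortPoints(np.stack([u,v],-1).reshape(-1,1,2).astype(float),K,np.array([c['k1'],0,0,0.])).reshape(480,640,2)
    P=np.dstack([p[...,0]*depth,p[...,1]*depth,depth])
    if 'R' in c:
        return (P-np.array(c['t']))@np.array(c['R'])
    T=np.array(c['tool_from_camera']); P=P@T[:3,:3].T+T[:3,3]
    return P@Ro.from_rotvec(st['tcp_rot']).as_matrix().T+np.array(st['position'])
def shoot(name):
    st=monitor.state(); im,d=camera(name); P=pts(name,d,st); P[d==0]=np.nan
    return im,d,P
E
python3 - <<'E'
from h import *
for n in ['scene','top']:
    im,d,P=shoot(n); cv2.imwrite(f'pics/{n}0.png',im[...,::-1]); np.savez(f'{n}0.npz',im=im,d=d,P=P)
    c=get_calibration(n); print(n,c['vfov'],c['k1'], -np.array(c['R']).T@c['t'])
print(get_calibration('wrist')); print(monitor.state(), arm.tips_ahead)
E
```

```text
scene 54.31175905910901 0.004913982854723899 [-0.67988846 -0.21381732  0.89987834]
top 44.42789393117386 -0.1176450908373994 [ 0.36604346 -0.04583842  1.70131237]
{'vfov': 62.379751874888825, 'cx': 324.2543626005642, 'cy': 239.94545352284916, 'k1': -0.06344405640149262, 'tool_from_camera': array([[ 5.19858863e-04, -9.68557463e-01, -2.48789408e-01,
         6.70985896e-02],
       [ 9.99999864e-01,  4.94573234e-04,  1.64139604e-04,
        -5.32495952e-04],
       [-3.59340566e-05, -2.48789460e-01,  9.68557589e-01,
        -1.37596898e-01],
       [ 0.00000000e+00,  0.00000000e+00,  0.00000000e+00,
         1.00000000e+00]])}
{'time': 0.1, 'joints': array([-1.43710492e+00,  2.21126687e-01,  1.52750051e+00,  8.44810309e-06,
        1.39473053e+00, -1.26124143e-01]), 'dq': array([ 9.28433161e-04, -2.09882066e-03, -1.60934214e-03,  6.09197551e-04,
       -9.45282716e-05,  1.19768637e-03]), 'tau': array([ 7.13390491e-04, -4.95944309e+01, -3.88517940e+01,  7.02733244e-02,
        5.15825499e-02, -4.93964421e-05]), 'position': array([ 0.1604777 , -0.6035031 ,  0.24655736]), 'tcp_rot': array([-3.11337119e+00, -4.06739412e-01, -2.57114784e-06]), 'force': array([-0.76026641, -0.25209695, -0.64429634]), 'moment': array([-0.03860724,  0.01041959,  0.02428131]), 'finger_force': 0.0, 'finger_gap': 1.0010530449535704} 0.025
```

View pics/scene0.png

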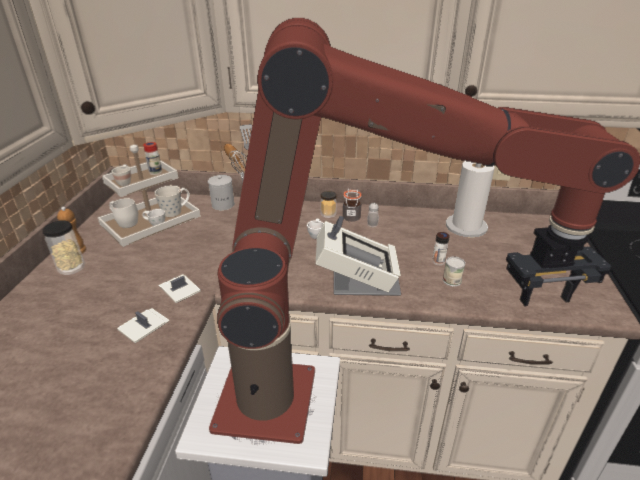

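View pics/top0.png

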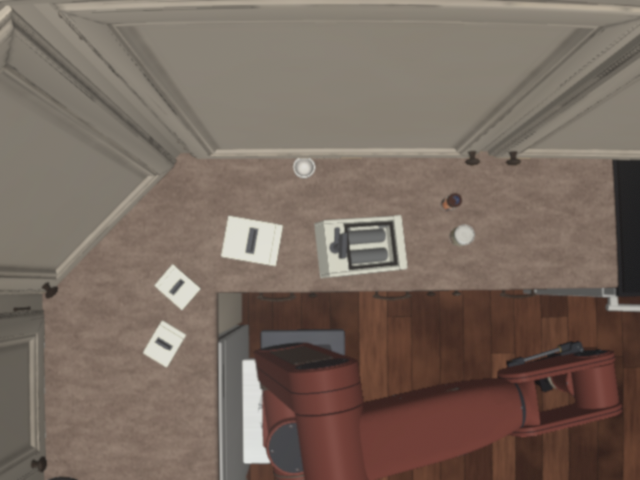

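The lid wanted is the largest one, at (252,241) in the top picture. The unit is at (360,245), the tin at (463,235), the jar at (455,200) and the mug at (304,168). Next I measure these from depth.

```bash
python3 - <<'E'
from h import *
z=np.load('top0.npz'); P=z['P']; im=z['im']
for n,(u,v) in dict(mug=(304,168),tin=(463,235),jar=(455,200),lidc=(252,241),lidw=(235,235),lidw2=(272,245),counter=(300,260),body_lo=(401,245),body_hi=(322,250),s2=(178,287)).items(): print(n,P[v,u].round(4))
def show(x0,x1,y0,y1,su,sv):
    for v in range(y0,y1,sv): print(v,' '.join('%4d'%(1000*P[v,u,2]) if P[v,u,2]==P[v,u,2] else ' nan' for u in range(x0,x1,su)))
show(216,290,210,272,3,4)
print(); show(310,414,208,284,4,4)
# lid outline
m=np.zeros((480,640),np.uint8); sub=im[205:275,212:290].astype(int)
w=(sub.min(2)>165).astype(np.uint8); cs,_=cv2.findContours(w,0,2); c=max(cs,key=cv2.contourArea)
r=cv2.minAreaRect(c); b=cv2.boxPoints(r)+[212,205]; print(r,b)
c=get_calibration('top'); C=-np.array(c['R']).T@c['t']
for u,v in b:
    q=P[int(round(v)),int(round(u))]; print(q.round(4))
E
python3 - <<'E'
import cv2
i=cv2.imread('pics/top0.png')[150:290,210:480]; cv2.imwrite('pics/topc.png',cv2.resize(i,(0,0),fx=2.95,fy=2.95,interpolation=cv2.INTER_CUBIC))
E
```

```text
mug [ 0.7054 -0.0218  0.0056]
tin [ 0.4996 -0.4676  0.0729]
jar [ 0.5943 -0.4398  0.1042]
lidc [0.4897 0.1258 0.0484]
lidw [0.5099 0.1783 0.0152]
lidw2 [0.4807 0.0724 0.0067]
counter [ 0.4369 -0.008  -0.0012]
body_lo [ 0.4724 -0.29    0.0821]
body_hi [ 0.457  -0.0699  0.1415]
s2 [0.3616 0.3443 0.0099]
210    4    4   -7    0   -7   -6   -1    1    0   -1   -7   -1    6    4    3   -4    0    8    2   -2   -5    0    2    0    3
214    0    0    0    1   -2   -1    2    0   -4    0   -1   -4    0    0    0    0   -2   -2    0    3    0   -6   -2   -6    1
218    2    2    7   -6   12    9   19   10   13   12    5    0   -7    9    4   -2    8   -2    1   -4    0   12    6    3    0
222   -3    0    7    3   16   13   17   12    9    6    8    6    4   16   19    8    8   13   -3   -7   -4    2   -4    3    2
226    1    8    4    0   10   17   11    9    9   16   11    9   11    7   13   11   16    7   16   12    4    3   -4    6   -1
230    0   -6    3    6   14   17   10   11   11    2    9   53   52   22    2   11   11    6   20    8    6    4    0   -1   -1
234    2    0   -4   18
[... 3428 characters left out ...]
-4  129  152  163  158  157  154  142  137  135  128  124  129  100   -1    0   -2   -2   -7    0    5    4    2   -4
276    2    7    0  126  145  165  100   -4    0   14    4    0    4   -1   -3    2   -3    6    0   -2   -3   -2   -7    1   -5    6
280    0   -2    2    0   -1   -2   -6   -2   -1    5   -2   -6   -3   -1    1   -2   -2    0    2    4    2    3   -2    0    2    0
((39.46238327026367, 35.341285705566406), (55.34320068359375, 41.20755386352539), 9.86580753326416) [[220.6697216  255.89908218]
 [227.73027611 215.30091858]
 [282.25504303 224.78348923]
 [275.19448853 265.38165283]]
[0.4501 0.2198 0.008 ]
[ 0.5703  0.2013 -0.0033]
[0.5389 0.0434 0.0022]
[ 0.4232  0.0647 -0.0044]
```

View pics/topc.png

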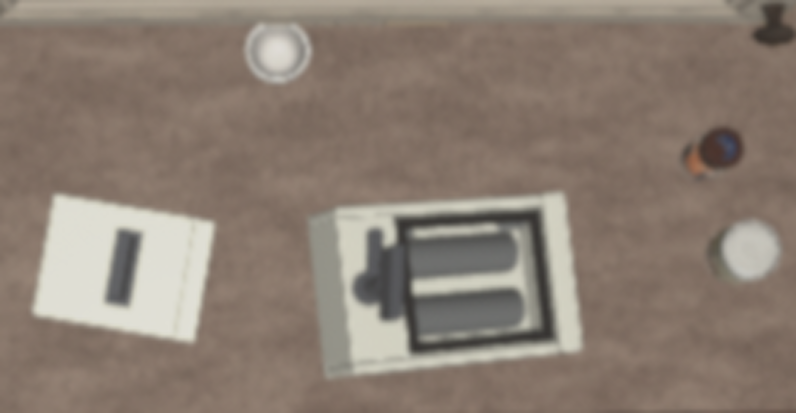

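The lip is at the lid's right end, where the step line shows at crop (190,280), so the lid already points the same way as the deck. Next I plan a move to a viewpoint over the unit.

```bash
cat >> h.py <<'E'
def frame(y,z):  # tool rotation with closing axis y, pointing z
    z=np.array(z,float)/np.linalg.norm(z); y=np.array(y,float); y-=z*(y@z); y/=np.linalg.norm(y)
    return np.column_stack([np.cross(y,z),y,z])
def plan(pos,R,n,start=None,dec=3):
    st=monitor.state()
    p,Q=start if start else (np.array(st['position']),Ro.from_rotvec(st['tcp_rot']).as_matrix())
    pos=np.array(pos,float); off=[];tw=[]
    for k in range(n,0,-1):
        o=np.round(Q.T@(pos-p)/k/0.2,dec); w=np.round(Ro.from_matrix(Q.T@R).as_rotvec()/k/np.pi,dec)
        off.append(o.tolist());tw.append(w.tolist()); p=p+Q@o*0.2; Q=Q@Ro.from_rotvec(w*np.pi).as_matrix()
    for i in range(0,n,8): print('offset',off[i:i+8],'\ntwist',tw[i:i+8])
    print('end err mm',((p-pos)*1000).round(1)); return p,Q
E
python3 - <<'E'
from h import *
plan([0.44,-0.18,0.39],frame([0,1,0],[0,0,-1]),16)
E
```

```text
offset [[0.118, -0.106, -0.045], [0.135, -0.083, -0.045], [0.148, -0.057, -0.045], [0.156, -0.03, -0.045], [0.159, -0.002, -0.044], [0.156, 0.026, -0.045], [0.149, 0.054, -0.044], [0.137, 0.08, -0.045]] 
twist [[0.0, -0.0, -0.057], [0.0, -0.0, -0.057], [0.0, -0.0, -0.057], [0.0, -0.0, -0.057], [0.0, -0.0, -0.057], [0.0, -0.0, -0.057], [0.0, -0.0, -0.058], [0.0, -0.0, -0.057]]
offset [[0.12, 0.103, -0.044], [0.1, 0.123, -0.045], [0.076, 0.139, -0.044], [0.05, 0.151, -0.045], [0.022, 0.157, -0.044], [-0.007, 0.159, -0.045], [-0.035, 0.155, -0.044], [-0.062, 0.146, -0.045]] 
twist [[0.0, -0.0, -0.058], [0.0, -0.0, -0.057], [0.0, -0.0, -0.058], [0.0, -0.0, -0.057], [0.0, -0.0, -0.058], [0.0, -0.0, -0.057], [0.0, -0.0, -0.058], [0.001, -0.0, -0.057]]
end err mm [-0.  0.  0.]
```

Request:
{"fn": "send_rows", "kwargs": {"offset": [[0.118,-0.106,-0.045],[0.135,-0.083,-0.045],[0.148,-0.057,-0.045],[0.156,-0.03,-0.045],[0.159,-0.002,-0.044],[0.156,0.026,-0.045],[0.149,0.054,-0.044],[0.137,0.08,-0.045]], "twist": [[0,0,-0.057],[0,0,-0.057],[0,0,-0.057],[0,0,-0.057],[0,0,-0.057],[0,0,-0.057],[0,0,-0.058],[0,0,-0.057]], "hand": [1,1,1,1,1,1,1,1]}}

```text
time: 1.1
position: [0.3005, -0.3909, 0.319]
tcp_rot: [-2.071, -2.361, -0.0]
force: [0.6, 0.0, -0.8]
finger_gap: 0.998
finger_force: 0.0
```

Request:
{"fn": "send_rows", "kwargs": {"offset": [[0.12,0.103,-0.044],[0.1,0.123,-0.045],[0.076,0.139,-0.044],[0.05,0.151,-0.045],[0.022,0.157,-0.044],[-0.007,0.159,-0.045],[-0.035,0.155,-0.044],[-0.062,0.146,-0.045]], "twist": [[0,0,-0.058],[0,0,-0.057],[0,0,-0.058],[0,0,-0.057],[0,0,-0.058],[0,0,-0.057],[0,0,-0.058],[0.001,0,-0.057]], "hand": [1,1,1,1,1,1,1,1]}}

```text
time: 2.1
position: [0.4403, -0.1792, 0.3902]
tcp_rot: [0.008, -3.141, 0.004]
force: [0.2, 0.7, 0.6]
finger_gap: 0.998
finger_force: 0.0
```

Request:
{"fn": "send_rows", "kwargs": {"offset": [[0,0,0],[0,0,0]], "twist": [[0,0,0],[0,0,0]], "hand": [1,1]}}

```text
time: 2.35
position: [0.4397, -0.1804, 0.3897]
tcp_rot: [-0.004, -3.14, 0.005]
force: [-0.9, -0.6, -0.2]
finger_gap: 1.004
finger_force: 0.0
```

Run:
```python
from h import *
im,d,P=shoot('wrist'); cv2.imwrite('pics/w1.png',im[...,::-1]); np.savez('w1.npz',im=im,d=d,P=P); s=monitor.state(); print(s['position'],s['tcp_rot'],s['joints'])
```

```text
[ 0.43949778 -0.18067512  0.38967378] [-0.00496715 -3.14014503  0.00453132] [-0.55402922 -0.19916289  1.68771699 -0.00322345  1.65274976 -2.12192624]
```

View pics/w1.png

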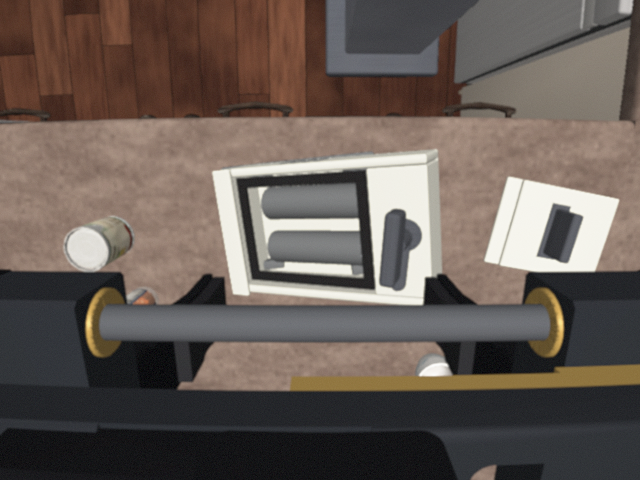

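The unit spans pixels (213–440, 150–303), with the cam bar at (394,250) and the lid at (552,232). Now I fit the deck pose and the lid from this depth picture.

Run:
```python
from h import *
from scipy.optimize import minimize
z=np.load('w1.npz'); P=z['P']; im=z['im'].astype(int); d=z['d']
white=(im.min(2)>150)
# plane of the upper panel
reg=np.zeros((480,640),bool); reg[170:290,375:432]=1
for it in range(1):
    Q=P[reg&white]; Q=Q[np.isfinite(Q[:,2])]; A=np.c_[Q[:,:2],np.ones(len(Q))]
    w=np.ones(len(Q),bool)
    for _ in range(5):
        s=np.linalg.lstsq(A[w],Q[w,2],rcond=None)[0]; r=Q[:,2]-A@s; w=abs(r)<0.006
n=np.array([-s[0],-s[1],1]); n/=np.linalg.norm(n)
print('plane',s,'tilt',np.degrees(np.arccos(n[2])),'up dir yaw',np.degrees(np.arctan2(s[1],s[0])),w.sum(),r[w].std())
# outlines: white mask points of unit
reg=np.zeros((480,640),np.uint8); reg[140:310,205:450]=1
m=(reg>0)&white&(P[...,2]>0.04)&(P[...,2]<0.24)
Q=P[m]
def Rd(yaw,t=np.radians(25)):
    ux=np.array([np.cos(yaw)*np.cos(t),np.sin(yaw)*np.cos(t),np.sin(t)]); uy=np.array([-np.sin(yaw),np.cos(yaw),0]); return np.column_stack([ux,uy,np.cross(ux,uy)])
np.save('unit.npy',Q)
c=Q.mean(0)
# colour outline corners -> intersection of ray with planes
k=cv2.morphologyEx((reg*white).astype(np.uint8),cv2.MORPH_CLOSE,np.ones((25,25)))
cs,_=cv2.findContours(k,0,2); cc=max(cs,key=cv2.contourArea); ap=cv2.approxPolyDP(cc,6,True)[:,0]; print(ap.tolist())
lr=np.zeros((480,640),np.uint8); lr[165:275,480:625]=1
k=cv2.morphologyEx((lr*white).astype(np.uint8),cv2.MORPH_CLOSE,np.ones((31,31)))
cs,_=cv2.findContours(k,0,2); cc=max(cs,key=cv2.contourArea); ap=cv2.approxPolyDP(cc,5,True)[:,0]; print('lid',ap.tolist())
for u,v in ap: print(u,v,np.nanmedian(P[v-1:v+2,u-1:u+2].reshape(-1,3),0).round(4))
g=(lr>0)&(P[...,2]>0.045)&(P[...,2]<0.07); G=P[g]; print('grip top',g.sum(),np.median(G,0),G.min(0),G.max(0))
r=cv2.minAreaRect((G[:,:2]*1000).astype(np.float32)); print(r)
c_=(P[...,2]>0.185)&(reg>0); C=P[c_]; print('cam',c_.sum(),np.median(C,0),C[:,2].max()); print(cv2.minAreaRect((C[:,:2]*1000).astype(np.float32)))
```

```text
plane [-0.04828912  0.46166992  0.2290786 ] tilt 24.90018601871799 up dir yaw 95.97123229416488 4213 0.0010399012940151703
[[437, 150], [212, 171], [232, 292], [422, 304], [424, 277], [441, 271]]
lid [[507, 177], [484, 260], [533, 271], [593, 271], [619, 200]]
507 177 [0.4195 0.0622 0.0048]
484 260 [0.5344 0.0417 0.005 ]
533 271 [0.5469 0.1098 0.0126]
593 271 [ 0.4012 -0.1159  0.4408]
619 200 [0.449  0.2274 0.001 ]
grip top 746 [0.48999725 0.12654685 0.05556275] [0.45921278 0.11626924 0.04500522] [0.52362692 0.14121892 0.05872932]
((491.17431640625, 128.7275848388672), (15.32069206237793, 64.35885620117188), 79.35132598876953)
cam 4236 [ 0.4302975  -0.13630924  0.37214369] 0.45180956379204734
((439.0401916503906, -160.9532928466797), (134.07089233398438, 65.65509796142578), 60.396541595458984)
```

Run:
```python
from h import *
z=np.load('w1.npz'); P=z['P']; im=z['im'].astype(int)
t=np.radians(25); yaw=np.radians(96)
ux=np.array([np.cos(yaw)*np.cos(t),np.sin(yaw)*np.cos(t),np.sin(t)]); uy=np.array([-np.sin(yaw),np.cos(yaw),0]); Rd=np.column_stack([ux,uy,np.cross(ux,uy)])
reg=np.zeros((480,640),bool); reg[140:310,205:450]=1
O=np.array([0.472,-0.185,0.098])
for it in range(3):
    D=(P-O)@Rd
    ok=reg&np.isfinite(D[...,2])&(P[...,2]>0.03)&(P[...,2]<0.25)
    white=im.min(2)>150
    pan=ok&white&(abs(D[...,2]-12)<99)&(D[...,0]>0.088)&(D[...,0]<0.135)&(abs(D[...,1])<0.07)&(D[...,2]<0.02)
    led=ok&white&(D[...,0]<-0.077)&(D[...,0]>-0.093)&(abs(D[...,1])<0.07)&(D[...,2]>0.01)
    top=ok&(abs(D[...,2]-0.012)<0.006)&(D[...,0]>-0.05)
    y=D[...,1]
    lo,hi=[],[]
    for xx in np.arange(-0.06,0.13,0.01):
        q=y[top&(abs(D[...,0]-xx)<0.005)]; lo.append(q.min());hi.append(q.max())
    xlo=[D[...,0][ok&(abs(D[...,2]-0.022)<0.006)&(abs(y-yy)<0.005)].min() for yy in np.arange(-0.06,0.061,0.01)]
    xhi=[D[...,0][ok&(abs(D[...,2]-0.012)<0.004)&(abs(y-yy)<0.005)].max() for yy in np.arange(-0.06,0.061,0.01)]
    lhi=[D[...,0][ok&(abs(D[...,2]-0.022)<0.003)&(D[...,0]<-.05)&(abs(y-yy)<0.005)].max() for yy in np.arange(-0.05,0.051,0.01)]
    print('O',O,'panel z',np.median(D[...,2][pan]),'ledge z',np.median(D[...,2][led]))
    r=lambda a:(np.array(a)*1000).round(1)
    print('ylo',r(lo),'\nyhi',r(hi),'\nxlo',r(xlo),'\nxhi',r(xhi),'\nledge hi',r(lhi))
    bar=ok&(D[...,2]>0.064)&(D[...,2]<0.08); B=D[bar]; print('bar',bar.sum(),np.median(B,0),cv2.minAreaRect((B[:,:2]*1000).astype(np.float32)))
    e=np.array([(np.median(xlo)+np.median(xhi))/2-0.023,(np.median(lo)+np.median(hi))/2,0]); e[2]=(np.median(D[...,2][pan])-0.012)
    O=O+Rd@e
```

```text
Traceback (most recent call last):
ValueError: zero-size array to reduction operation minimum which has no identity
```

```bash
cat > deck.py <<'E'
from h import *
z=np.load('w1.npz'); P=z['P']; im=z['im'].astype(int)
t=np.radians(25); yaw=np.radians(96)
ux=np.array([np.cos(yaw)*np.cos(t),np.sin(yaw)*np.cos(t),np.sin(t)]); uy=np.array([-np.sin(yaw),np.cos(yaw),0]); Rd=np.column_stack([ux,uy,np.cross(ux,uy)])
reg=np.zeros((480,640),bool); reg[140:310,205:450]=1
O=np.array([0.472,-0.185,0.098]); r=lambda a:(np.array(a)*1000).round(1)
ex=lambda a,f: f(a) if a.size else np.nan
for it in range(3):
    D=(P-O)@Rd; x,y,h=D[...,0],D[...,1],D[...,2]
    ok=reg&np.isfinite(h)&(P[...,2]>0.03)&(P[...,2]<0.25); white=im.min(2)>150
    pan=ok&white&(x>0.088)&(x<0.135)&(abs(y)<0.07)&(h<0.02); led=ok&white&(x<-0.077)&(x>-0.093)&(abs(y)<0.07)&(h>0.01)
    top=ok&(abs(h-0.012)<0.005); tl=ok&(abs(h-0.022)<0.005)
    X=np.arange(-0.05,0.13,0.01); Y=np.arange(-0.06,0.061,0.01)
    lo=[ex(y[top&(abs(x-a)<0.005)],np.min) for a in X]; hi=[ex(y[top&(abs(x-a)<0.005)],np.max) for a in X]
    xlo=[ex(x[tl&(abs(y-a)<0.005)],np.min) for a in Y]; xhi=[ex(x[top&(abs(y-a)<0.005)],np.max) for a in Y]
    lhi=[ex(x[tl&(x<-.05)&(abs(y-a)<0.005)],np.max) for a in Y]
    print('O',O,'panel z',np.median(h[pan]),'ledge z',np.median(h[led]))
    e=np.array([(np.nanmedian(xlo)+np.nanmedian(xhi))/2-0.023,(np.nanmedian(lo)+np.nanmedian(hi))/2,np.median(h[pan])-0.012])
    if it<2: O=O+Rd@e
print('ylo',r(lo),'\nyhi',r(hi),'\nxlo',r(xlo),'\nxhi',r(xhi),'\nledge hi',r(lhi))
bar=ok&(h>0.064)&(h<0.08); B=D[bar]; print('bar',bar.sum(),np.median(B,0),cv2.minAreaRect((B[:,:2]*1000).astype(np.float32)))
E
python3 deck.py
```

```text
O [ 0.472 -0.185  0.098] panel z 0.008271247931474657 ledge z 0.028696819902217976
O [ 0.46435919 -0.1904453   0.09173293] panel z -0.004654842046140913 ledge z 0.033786962412029914
O [ 0.46400854 -0.18733511  0.0748158 ] panel z 0.0025117409481406655 ledge z 0.05045371128713246
ylo [-49.2 -48.6 -49.1 -49.  -48.8 -49.5 -49.5 -48.6 -49.5 -49.3 -48.4 -21.6
  69.8  69.7  69.9  69.9  69.9  69.9] 
yhi [70.  70.  70.6 70.6 70.6 70.5 69.8 70.5 69.9 69.8 69.8 69.8 69.9 69.8
 70.  70.  70.  70. ] 
xlo [-90.2 -77.6 -89.9 -89.7 -89.8 -89.5 -90.4 -91.1 -77.1 -90.5 -90.1 134.5
 -90.1] 
xhi [134.5 134.6 134.6 134.8 134.6 134.7 134.8 134.9 134.9 135.  135.  135.
 135.1] 
ledge hi [-54.3 -69.9 -50.4 -50.3 -51.7 -76.  -74.9 -51.3 -50.4 -50.  -75.4   nan
 -65.4]
bar 124 [ 0.11997938 -0.00278499  0.07739949] ((118.79044342041016, -2.903970718383789), (10.981334686279297, 61.04627227783203), 1.5323151350021362)
```

```bash
sed -i 's/O=np.array(\[0.472,-0.185,0.098\])/O=np.array([0.466,-0.205,0.098])/; s/(h<0.02)/(h<0.035)/' deck.py; python3 deck.py
```

```text
O [ 0.466 -0.205  0.098] panel z 0.012464451162305254 ledge z 0.022556916616576498
O [ 0.47024276 -0.20547851  0.09808375] panel z 0.011994889821501917 ledge z 0.02211325983606664
O [ 0.47024399 -0.20547621  0.09807912] panel z 0.012000000000000004 ledge z 0.02211837001456472
ylo [-73.9 -73.9 -74.  -74.5 -73.9 -74.2 -74.2 -74.  -74.2 -74.3 -74.1 -74.2
 -75.  -74.4 -74.6 -74.6 -74.6 -73.4] 
yhi [74.5 74.4 74.4 74.4 74.3 74.2 74.2 74.2 74.2 74.2 74.1 73.9 74.2 74.1
 74.2 74.2 74.3 74.2] 
xlo [-96.4 -95.9 -95.7 -96.  -95.3 -96.1 -95.6 -96.1 -95.5 -94.5 -96.1 -95.5
 -96.4] 
xhi [133.8 134.1 141.9 141.8 141.8 142.  141.9 141.9 141.9 142.  142.1 142.1
 142.1] 
ledge hi [-71.2 -71.1 -71.4 -71.3 -71.7 -71.4 -71.3 -71.4 -71.2 -71.2 -71.5 -71.
 -71.2]
bar 1239 [0.12067962 0.00197352 0.06966823] ((119.1845703125, -0.20638656616210938), (64.95549774169922, 14.550426483154297), 81.01932525634766)
```

The deck fit matches the given sizes: origin (0.470, -0.2055, 0.098), yaw 96°, cam angle about 0.16. The lid's grip is at (0.4905, 0.1275), with the lid yawed 79.5°. Next I go and pick it.

Run:
```python
from h import *
a=np.radians(79.5); R=frame([np.cos(a),np.sin(a),0],[0,0,-1])
s=plan([0.4905,0.1275,0.12],R,8); plan([0.4905,0.1275,0.043],R,4,s)
```

```text
offset [[-0.032, 0.193, 0.168], [-0.027, 0.194, 0.168], [-0.023, 0.194, 0.168], [-0.019, 0.195, 0.168], [-0.014, 0.195, 0.168], [-0.01, 0.196, 0.168], [-0.006, 0.196, 0.168], [-0.001, 0.195, 0.168]] 
twist [[-0.0, -0.0, 0.007], [-0.0, -0.0, 0.007], [-0.0, -0.0, 0.007], [-0.0, -0.0, 0.007], [-0.0, -0.0, 0.007], [-0.0, -0.0, 0.007], [-0.0, -0.0, 0.008], [-0.001, -0.0, 0.007]]
end err mm [ 0.1 -0.1 -0.1]
offset [[-0.0, 0.0, 0.096], [-0.0, 0.0, 0.096], [-0.0, 0.0, 0.096], [-0.0, 0.0, 0.097]] 
twist [[0.0, -0.0, 0.0], [0.0, -0.0, 0.0], [0.0, -0.0, 0.0], [0.0, -0.0, 0.0]]
end err mm [-0.  -0.1 -0.1]
```

Request:
{"fn": "send_rows", "kwargs": {"offset": [[-0.032,0.193,0.168],[-0.027,0.194,0.168],[-0.023,0.194,0.168],[-0.019,0.195,0.168],[-0.014,0.195,0.168],[-0.01,0.196,0.168],[-0.006,0.196,0.168],[-0.001,0.195,0.168]], "twist": [[0,0,0.007],[0,0,0.007],[0,0,0.007],[0,0,0.007],[0,0,0.007],[0,0,0.007],[0,0,0.008],[-0.001,0,0.007]], "hand": [1,1,1,1,1,1,1,1]}}

```text
time: 3.4
position: [0.4907, 0.128, 0.1192]
tcp_rot: [0.288, 3.128, -0.0]
force: [-0.3, -0.8, 0.1]
finger_gap: 1.007
finger_force: 0.0
```

Request:
{"fn": "send_rows", "kwargs": {"offset": [[0,0,0.096],[0,0,0.096],[0,0,0.096],[0,0,0.097],[0,0,0]], "twist": [[0,0,0],[0,0,0],[0,0,0],[0,0,0],[0,0,0]], "hand": [1,1,1,1,1]}}

```text
time: 4.03
position: [0.4889, 0.1267, 0.0417]
tcp_rot: [-0.286, -3.124, 0.002]
force: [-0.9, 0.5, 0.6]
finger_gap: 0.999
finger_force: 0.0
```

Request:
{"fn": "send_rows", "kwargs": {"offset": [[0,0,0],[0,0,0],[0,0,0],[0,0,0],[0,0,0],[0,0,0],[0,0,0],[0,0,0]], "twist": [[0,0,0],[0,0,0],[0,0,0],[0,0,0],[0,0,0],[0,0,0],[0,0,0],[0,0,0]], "hand": [-1,-1,-1,-1,-1,-1,-1,-1], "force": 40}}

```text
time: 5.03
position: [0.4907, 0.128, 0.0435]
tcp_rot: [0.282, 3.129, 0.0]
force: [-0.6, 0.6, -0.9]
finger_gap: 0.172
finger_force: 0.6
```

```bash
cat >> h.py <<'E'
O=np.array([0.4702,-0.2055,0.098]); t_=np.radians(25); yw=np.radians(96)
_ux=np.array([np.cos(yw)*np.cos(t_),np.sin(yw)*np.cos(t_),np.sin(t_)]); _uy=np.array([-np.sin(yw),np.cos(yw),0]); RD=np.column_stack([_ux,_uy,np.cross(_ux,_uy)])
def lidpose(tx,tz,th,ty=0.0,h=0.043,dx=0.,dy=0.): # tip bottom at deck (tx,ty,tz) mm, tilt th deg -> TCP pose; h TCP height; dx,dy lid centre offset seen from tool
    th=np.radians(th); RL=np.array([[np.cos(th),0,-np.sin(th)],[0,1,0],[np.sin(th),0,np.cos(th)]])
    p=np.array([tx,ty,tz])/1000+RL@np.array([0.080-dx,-dy,h]); R=RD@RL
    return O+RD@p, np.column_stack([-R[:,1],R[:,0],-R[:,2]])
def wrist(pos,R,L=0.25):
    w=pos-R[:,2]*L; j1=np.arctan2(w[1],w[0])-np.arcsin(0.0786/np.hypot(*w[:2])); out=[]
    C=Ro.from_euler('ZYZYZ',[-1.43710492,2.21126687e-01+1.52750051,0,1.39473053,-0.126124143]).as_matrix().T@Ro.from_rotvec([-3.11337119,-.406739412,0]).as_matrix()
    for p in (1.3,1.5,1.7):
        M=Ro.from_euler('ZY',[j1,p]).as_matrix().T@R@C.T
        out.append(Ro.from_matrix(M).as_euler('ZYZ').round(2).tolist())
    print('j1',round(j1,2),'wrist',out)
E
python3 - <<'E'
from h import *
s=monitor.state(); print(s['position'],s['joints'],s['finger_force'])
wrist(np.array(s['position']),Ro.from_rotvec(s['tcp_rot']).as_matrix())
for a in [(-62,80,15),(-62,5,15),(-80,4,15),(-80,0,2)]:
    p,R=lidpose(*a); print(a,p.round(4)); wrist(p,R)
a=np.radians(79.5); R0=frame([np.cos(a),np.sin(a),0],[0,0,-1])
s=plan([0.4905,0.1275,0.30],R0,6)
p,R=lidpose(-62,80,15); s=plan(p,R,14,s)
p,R=lidpose(-62,30,15); s=plan(p,R,4,s)
E
```

```text
[0.49069439 0.12802638 0.04351737] [ 9.95016830e-02  1.94432911e-01  1.97935630e+00  1.86318933e-04
  9.67590419e-01 -1.29130274e+00] 0.6153092193926568Traceback (most recent call last):
  File "<stdin>", line 3, in <module>
  File "h.py", line 37, in wrist
    C=Ro.from_euler('ZYZYZ',[-1.43710492,2.21126687e-01+1.52750051,0,1.39473053,-0.126124143]).as_matrix().T@Ro.from_rotvec([-3.11337119,-.406739412,0]).as_matrix()
      ~~~~~~~~~~~~~^^^^^^^^^^^^^^^^^^^^^^^^^^^^^^^^^^^^^^^^^^^^^^^^^^^^^^^^^^^^^^^^^^^^^^^^^^^
  File "scipy/spatial/transform/_rotation.pyx", line 1413, in scipy.spatial.transform._rotation.Rotation.from_euler
ValueError: Expected axis specification to be a non-empty string of upto 3 characters, got ZYZYZ
```

```bash
python3 - <<'E'
s=open('h.py').read()
s=s.replace("Ro.from_euler('ZYZYZ',[-1.43710492,2.21126687e-01+1.52750051,0,1.39473053,-0.126124143]).as_matrix().T","(Ro.from_euler('ZY',[-1.43710492,1.74863])*Ro.from_euler('YZ',[1.39473053,-0.126124143])).as_matrix().T")
open('h.py','w').write(s)
E
python3 - <<'E'
from h import *
s=monitor.state()
wrist(np.array(s['position']),Ro.from_rotvec(s['tcp_rot']).as_matrix())
for a in [(-62,80,15),(-62,5,15),(-80,4,15),(-80,0,2)]:
    p,R=lidpose(*a); print(a,p.round(4)); wrist(p,R)
a=np.radians(79.5); R0=frame([np.cos(a),np.sin(a),0],[0,0,-1])
s=plan([0.4905,0.1275,0.30],R0,6)
p,R=lidpose(-62,80,15); s=plan(p,R,14,s)
E
```

```text
j1 0.1 wrist [[0.0, 1.84, -1.29], [0.0, 1.64, -1.29], [0.0, 1.44, -1.29]]
(-62, 80, 15) [ 0.4761 -0.2615  0.2287]Traceback (most recent call last):
  File "<stdin>", line 5, in <module>
  File "h.py", line 40, in wrist
    out.append(Ro.from_matrix(M).as_euler('ZYZ').round(2).tolist())
               ~~~~~~~~~~~~~~^^^
  File "scipy/spatial/transform/_rotation.pyx", line 1143, in scipy.spatial.transform._rotation.Rotation.from_matrix
ValueError: Non-positive determinant (left-handed or null coordinate frame) in rotation matrix 0: [[ 0.78406022  0.15916125  0.59993106]
 [-0.45578331  0.8037426   0.38243876]
 [ 0.42132072  0.57329359 -0.70272563]].
```

Request:
{"fn": "send_rows", "kwargs": {"offset": [[0,0,0],[0,0,0],[0,0,0],[0,0,0]], "twist": [[0,0,0],[0,0,0],[0,0,0],[0,0,0]], "hand": [-1,-1,-1,-1], "force": 40}}

```text
time: 5.52
position: [0.4907, 0.128, 0.0435]
tcp_rot: [0.282, 3.129, 0.0]
force: [0.8, 1.2, 0.0]
finger_gap: 0.158
finger_force: 40.0
```

```bash
sed -i 's/column_stack(\[-R\[:,1\],/column_stack([R[:,1],/' h.py
python3 - <<'E'
from h import *
for a in [(-62,80,15),(-62,5,15),(-80,4,15),(-80,0,2)]:
    p,R=lidpose(*a); print(a,p.round(4)); wrist(p,R)
a=np.radians(79.5); R0=frame([np.cos(a),np.sin(a),0],[0,0,-1])
s=plan([0.4905,0.1275,0.33],R0,7)
p,R=lidpose(-62,100,15); s=plan(p+[0,0,0.05],R,9,s)
E
```

```text
(-62, 80, 15) [ 0.4761 -0.2615  0.2287]
j1 -0.83 wrist [[0.57, 2.35, -2.2], [0.48, 2.18, -2.33], [0.43, 2.0, -2.44]]
(-62, 5, 15) [ 0.4728 -0.23    0.1607]
j1 -0.8 wrist [[0.58, 2.33, -2.17], [0.5, 2.16, -2.3], [0.45, 1.98, -2.41]]
(-80, 4, 15) [ 0.4744 -0.2458  0.1522]
j1 -0.81 wrist [[0.58, 2.34, -2.19], [0.49, 2.17, -2.32], [0.44, 1.99, -2.42]]
(-80, 0, 2) [ 0.4724 -0.2261  0.1388]
j1 -0.74 wrist [[0.37, 2.17, -2.26], [0.33, 1.99, -2.34], [0.31, 1.8, -2.4]]
offset [[0.0, -0.0, -0.205], [0.0, -0.0, -0.205], [0.0, -0.0, -0.204], [0.0, -0.001, -0.205], [0.0, -0.0, -0.204], [0.0, -0.001, -0.205], [0.0, -0.0, -0.204]] 
twist [[0.0, 0.0, 0.0], [0.0, 0.0, 0.0], [0.0, 0.0, 0.0], [0.0, 0.0, 0.0], [0.0, 0.0, 0.0], [0.0, 0.0, 0.001], [0.0, 0.0, 0.0]]
end err mm [ 0.1  0.1 -0.1]
offset [[-0.033, -0.219, 0.018], [-0.026, -0.22, 0.001], [-0.019, -0.22, -0.016], [-0.012, -0.219, -0.034], [-0.005, -0.216, -0.05], [0.003, -0.211, -0.067], [0.01, -0.206, -0.082], [0.017, -0.198, -0.098]] 
twist [[-0.025, 0.004, -0.01], [-0.024, 0.004, -0.01], [-0.025, 0.003, -0.01], [-0.024, 0.003, -0.01], [-0.025, 0.004, -0.01], [-0.024, 0.003, -0.01], [-0.025, 0.004, -0.009], [-0.024, 0.003, -0.01]]
offset [[0.024, -0.19, -0.113]] 
twist [[-0.025, 0.004, -0.009]]
end err mm [ 0.1 -0.1  0. ]
```

Request:
{"fn": "send_rows", "kwargs": {"offset": [[0,0,-0.105],[0,0,-0.205],[0,0,-0.205],[0,0,-0.205],[0,0,-0.205],[0,0,-0.205],[0,0,-0.205],[0,0,-0.1]], "twist": [[0,0,0],[0,0,0],[0,0,0],[0,0,0],[0,0,0],[0,0,0],[0,0,0],[0,0,0]], "hand": [-1,-1,-1,-1,-1,-1,-1,-1]}}

```text
time: 6.52
position: [0.4911, 0.1277, 0.3325]
tcp_rot: [0.282, 3.126, 0.0]
force: [0.6, -0.6, -2.9]
finger_gap: 0.154
finger_force: 40.0
```

Request:
{"fn": "send_rows", "kwargs": {"offset": [[-0.033,-0.219,0.018],[-0.026,-0.22,0.001],[-0.019,-0.22,-0.016],[-0.012,-0.219,-0.034],[-0.005,-0.216,-0.05],[0.003,-0.211,-0.067],[0.01,-0.206,-0.082],[0.017,-0.198,-0.098]], "twist": [[-0.025,0.004,-0.01],[-0.024,0.004,-0.01],[-0.025,0.003,-0.01],[-0.024,0.003,-0.01],[-0.025,0.004,-0.01],[-0.024,0.003,-0.01],[-0.025,0.004,-0.009],[-0.024,0.003,-0.01]], "hand": [-1,-1,-1,-1,-1,-1,-1,-1]}}

```text
time: 7.52
position: [0.4791, -0.2271, 0.2996]
tcp_rot: [0.112, -2.957, -0.953]
force: [1.4, 0.1, -1.6]
finger_gap: 0.157
finger_force: 40.0
```

Request:
{"fn": "send_rows", "kwargs": {"offset": [[0.024,-0.19,-0.113],[0,0,0],[0,0,0],[0,0,0]], "twist": [[-0.025,0.004,-0.009],[0,0,0],[0,0,0],[0,0,0]], "hand": [-1,-1,-1,-1]}}

```text
time: 8.02
position: [0.4786, -0.2687, 0.2981]
tcp_rot: [0.16, -2.913, -1.06]
force: [-1.0, -0.6, -2.4]
finger_gap: 0.158
finger_force: 40.0
```

Run:
```python
from h import *
im,d,P=shoot('wrist'); cv2.imwrite('pics/w2.png',im[...,::-1]); np.savez('w2.npz',im=im,d=d,P=P); s=monitor.state(); print(s['position'],s['joints'])
p,R=lidpose(-62,100,15); print(p+[0,0,0.05])
print(np.degrees(Ro.from_matrix(R.T@Ro.from_rotvec(s['tcp_rot']).as_matrix()).as_rotvec()))
```

```text
[ 0.47868303 -0.26865788  0.29852183] [-0.86948131  0.38427131  1.36854644  0.3986269   1.96663793 -2.50535783]
[ 0.47697441 -0.26995419  0.29679137]
[ 0.03923412  0.18700812 -0.23709992]
```

View pics/w2.png

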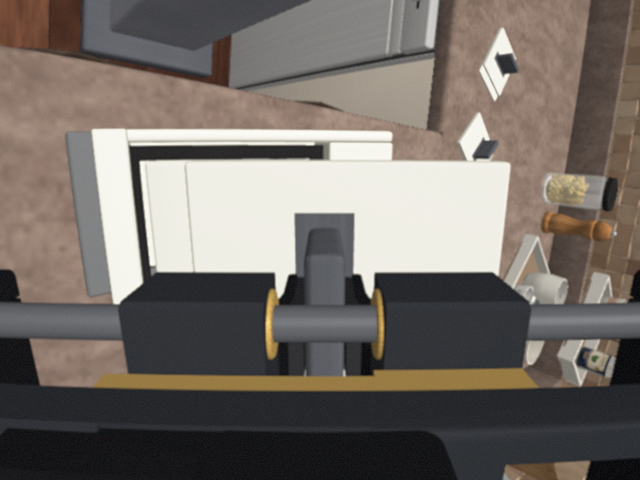

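The lid is held level in the grip. Its lip is the left strip (145–190) and its near edge is at row 162. Next I measure it in tool coordinates.

Run:
```python
from h import *
z=np.load('w2.npz'); d=z['d']; im=z['im'].astype(int); P=z['P']; s=monitor.state()
R=Ro.from_rotvec(s['tcp_rot']).as_matrix(); T=(P-np.array(s['position']))@R
w=(im.min(2)>150)&np.isfinite(T[...,2]); w[270:]=0; w[:,:140]=0; w[:155]=0; w[:,512:]=0
lidm=w&(abs(T[...,2]-0.031)<0.006)&(abs(T[...,1])<0.1)
Q=T[lidm&(T[...,1]>-0.055)&(T[...,1]<0.075)]; A=np.c_[Q[:,:2],np.ones(len(Q))]; print('top plane',np.linalg.lstsq(A,Q[:,2],rcond=None)[0],len(Q))
m=w&(T[...,2]<0.05)&(T[...,2]>0.02)
x,y=T[...,0],T[...,1]
print('x edge',[(round(1000*a),round(1000*x[m&(abs(y-a)<0.004)].max(),1)) for a in np.arange(-0.07,0.075,0.02)])
for a in np.arange(0.03,0.058,0.006):
    q=y[m&(abs(x-a)<0.003)]; print(round(a*1000),(q.min()*1000).round(1),(q.max()*1000).round(1))
# refit deck in this view: panel / ledge
D=(P-O)@RD; h=D[...,2]; ok=np.isfinite(h)
wh=(im.min(2)>150)
l=ok&wh&(D[...,0]<-.077)&(D[...,0]>-.093)&(D[...,1]>-0.02)&(D[...,1]<0.07)&(abs(h-.022)<.008); print('ledge z',l.sum(),np.median(h[l]))
L=ok&wh&(abs(h-.022)<.006)
for b in (0.02,0.04,0.06):
    q=D[...,0][L&(abs(D[...,1]-b)<.004)&(D[...,0]<-.05)]; print('ledge x range',q.min(),q.max())
W=ok&wh&(abs(h-.012)<.005)
for a in (-.04,0,.04,.08): q=D[...,1][W&(abs(D[...,0]-a)<.004)&(D[...,1]>.05)]; print('wall y',a,q.min(),q.max())
```

```text
top plane [ 0.00225561 -0.00010214  0.03165062] 28985
x edge [(-70, np.float64(59.8)), (-50, np.float64(59.6)), (-30, np.float64(59.6)), (-10, np.float64(59.4)), (10, np.float64(59.5)), (30, np.float64(59.5)), (50, np.float64(59.7)), (70, np.float64(59.8))]
30 -80.0 79.8
36 -79.6 79.9
42 -79.7 79.8
48 -79.5 79.8
54 -79.4 80.0
ledge z 2752 0.022078764774538545
ledge x range -0.09594629062753075 -0.07185980047720386
ledge x range -0.09599871335486633 -0.07189034526106794
ledge x range -0.09602675437404706 -0.0716471442380481
wall y -0.04 0.06479849281697418 0.07464051494564099
wall y 0 0.0653169416526481 0.07461265010511198
wall y 0.04 0.0652379928554761 0.0739965460335623
wall y 0.08 0.06529630677390141 0.07436627146850396
```

Run:
```python
from h import *
p,R=lidpose(-62,25,15,h=.0437); s=plan(p,R,6)
```

```text
offset [[0.001, -0.045, 0.092], [0.001, -0.044, 0.092], [0.002, -0.045, 0.092], [0.001, -0.044, 0.093], [0.002, -0.045, 0.092], [0.002, -0.044, 0.092]] 
twist [[-0.0, -0.0, 0.0], [-0.0, -0.0, 0.0], [-0.0, -0.0, 0.0], [-0.0, -0.0, 0.0], [-0.0, -0.001, 0.001], [-0.0, -0.0, 0.0]]
end err mm [-0.1 -0.   0.1]
```

Request:
{"fn": "send_rows", "kwargs": {"offset": [[0.001,-0.045,0.092],[0.001,-0.044,0.092],[0.002,-0.045,0.092],[0.001,-0.044,0.093],[0.002,-0.045,0.092],[0.002,-0.044,0.092],[0,0,0],[0,0,0]], "twist": [[0,0,0],[0,0,0],[0,0,0],[0,0,0],[0,-0.001,0.001],[0,0,0],[0,0,0],[0,0,0]], "hand": [-1,-1,-1,-1,-1,-1,-1,-1]}}

```text
time: 9.07
position: [0.4736, -0.2401, 0.179]
tcp_rot: [0.152, -2.915, -1.062]
force: [1.2, -0.6, -2.3]
finger_gap: 0.161
finger_force: 40.0
```

```bash
cat > lid.py <<'E'
from h import *
# where the lid is in the deck frame, from the wrist view (averages three pictures)
res=[]; ps=[]
for k in range(3):
    im,d,P=shoot('wrist'); s=monitor.state(); ps.append(s['position'])
    T=(P-np.array(s['position']))@Ro.from_rotvec(s['tcp_rot']).as_matrix(); D=(P-O)@RD; im=im.astype(int); h=D[...,2]; wh=(im.min(2)>150)&np.isfinite(h)
    lid=wh&(abs(T[...,2]-.032)<.006)&(T[...,0]<.058)&(T[...,0]>.02)&(T[...,1]>-.055)&(T[...,1]<.075)
    E=wh&(abs(T[...,2]-.034)<.007)&(T[...,0]>.03)&(T[...,0]<.055); ty=T[...,1][E&(abs(T[...,1])<.085)]
    l=wh&(D[...,0]<-.077)&(D[...,0]>-.093)&(abs(D[...,1])<.07)&(abs(h-.022)<.008)
    L=wh&(abs(h-.022)<.006)&(D[...,1]>.062)&(D[...,1]<.07)&(D[...,0]<-.05)
    W=wh&(abs(h-.012)<.005)&(D[...,0]>-.03)&(D[...,0]<.06)&(D[...,1]>.06)
    res.append([np.median(T[...,2][lid])*1e3 if lid.any() else np.nan, np.median(h[l])*1e3 if l.any() else np.nan, np.nanmax(D[...,0][L])*1e3 if L.any() else np.nan, D[...,1][W].max()*1e3 if W.any() else np.nan])
print('lidtop-in-tool, ledge z(22), ledge edge x(-73), wall outer y(75):',np.round(np.mean(res,0),1))
q=RD.T@(np.mean(ps,0)-O)*1000; Rm=RD.T@Ro.from_rotvec(s['tcp_rot']).as_matrix()
tip=q+1000*Rm@np.array([0,-.080,.0437]); print('TCP deck',q.round(1),'tip',tip.round(1),'tilt',np.degrees(np.arcsin(Rm[2,1])).round(1),'yaw',np.degrees(np.arctan2(Rm[1,1],Rm[0,1])).round(2),'roll',np.degrees(Rm[2,0]).round(2),'F',(RD.T@s['force']).round(1))
cv2.imwrite('pics/last.png',im[...,::-1].astype(np.uint8))
E
python3 lid.py
python3 - <<'E'
from h import *
p,R=lidpose(-62,5,15,h=.0437); s=plan(p,R,3)
p,R=lidpose(-79,4,15,h=.0437); s=plan(p,R,4,s)
E
```

```text
lidtop-in-tool, ledge z(22), ledge edge x(-73), wall outer y(75): [ 31.6  22.1 -71.7  74.9]
TCP deck [ 2.6  0.1 88.6] tip [-63.4   0.1  25.7] tilt 15.0 yaw -0.0 roll -0.06 F [-1.7 -0.4 -2.9]
offset [[-0.0, -0.007, 0.034], [-0.0, -0.007, 0.034], [-0.001, -0.006, 0.034]] 
twist [[-0.0, 0.0, -0.0], [-0.0, 0.0, -0.0], [-0.0, 0.0, -0.0]]
end err mm [0.1 0.  0. ]
offset [[0.0, -0.021, -0.004], [0.0, -0.021, -0.004], [0.0, -0.021, -0.005], [0.0, -0.02, -0.004]] 
twist [[-0.0, 0.0, -0.0], [-0.0, 0.0, -0.0], [-0.0, 0.0, -0.0], [-0.0, 0.0, -0.0]]
end err mm [0.1 0.1 0. ]
```

Request:
{"fn": "send_rows", "kwargs": {"offset": [[0,-0.007,0.034],[0,-0.007,0.034],[-0.001,-0.006,0.034],[0,0,0]], "twist": [[0,0,0],[0,0,0],[0,0,0],[0,0,0]], "hand": [-1,-1,-1,-1]}}

```text
time: 9.72
position: [0.472, -0.229, 0.1595]
tcp_rot: [0.151, -2.912, -1.064]
force: [-0.0, 0.5, -2.8]
finger_gap: 0.156
finger_force: 40.0
```

```bash
python3 lid.py
python3 - <<'E'
from h import *
p,R=lidpose(-79,4,15,h=.0437); s=plan(p,R,4)
E
```

```text
lidtop-in-tool, ledge z(22), ledge edge x(-73), wall outer y(75): [ 31.8  22.1 -71.6  74.9]
TCP deck [ 4.3  0.3 66.6] tip [-61.6   0.4   3.6] tilt 15.1 yaw -0.04 roll -0.0 F [-0.7 -0.1 -1.5]
offset [[-0.0, -0.021, -0.006], [-0.0, -0.021, -0.005], [-0.001, -0.021, -0.006], [-0.0, -0.02, -0.005]] 
twist [[0.0, 0.0, -0.0], [0.0, 0.0, -0.0], [0.0, 0.0, -0.0], [0.0, 0.0, -0.0]]
end err mm [-0.1  0.1 -0. ]
```

Request:
{"fn": "send_rows", "kwargs": {"offset": [[0,-0.021,-0.006],[0,-0.021,-0.005],[0,-0.021,-0.006],[0,-0.02,-0.005],[0,0,0]], "twist": [[0,0,0],[0,0,0],[0,0,0],[0,0,0],[0,0,0]], "hand": [-1,-1,-1,-1,-1]}}

```text
time: 10.5
position: [0.474, -0.2455, 0.1528]
tcp_rot: [0.151, -2.914, -1.063]
force: [0.8, 0.7, -3.2]
finger_gap: 0.156
finger_force: 40.0
```

```bash
python3 lid.py
python3 - <<'E'
from h import *
p,R=lidpose(-79,3,8,h=.0437); s=plan(p,R,4)
p,R=lidpose(-79,1.0,3,h=.0437); s=plan(p,R,4,s)
E
```

```text
lidtop-in-tool, ledge z(22), ledge edge x(-73), wall outer y(75): [ 31.4  22.1 -71.9  74.8]
TCP deck [-13.    0.4  66.6] tip [-78.8   0.4   3.6] tilt 15.1 yaw -0.04 roll 0.01 F [-1.3  0.6 -2.5]
offset [[-0.0, 0.005, 0.013], [-0.001, 0.006, 0.013], [-0.0, 0.006, 0.013], [-0.001, 0.007, 0.014]] 
twist [[0.01, -0.0, -0.0], [0.01, -0.0, -0.0], [0.01, -0.0, -0.0], [0.009, -0.0, -0.0]]
end err mm [ 0.1 -0.  -0.1]
offset [[0.0, 0.004, 0.011], [0.0, 0.004, 0.011], [0.0, 0.005, 0.011], [0.0, 0.005, 0.012]] 
twist [[0.007, -0.0, -0.0], [0.007, -0.0, -0.0], [0.007, -0.0, -0.0], [0.007, -0.0, -0.0]]
end err mm [ 0.1  0.  -0.1]
```

Request:
{"fn": "send_rows", "kwargs": {"offset": [[0,0.005,0.013],[-0.001,0.006,0.013],[0,0.006,0.013],[-0.001,0.007,0.014],[0,0.004,0.011],[0,0.004,0.011],[0,0.005,0.011],[0,0.005,0.012]], "twist": [[0.01,0,0],[0.01,0,0],[0.01,0,0],[0.009,0,0],[0.007,0,0],[0.007,0,0],[0.007,0,0],[0.007,0,0]], "hand": [-1,-1,-1,-1,-1,-1,-1,-1]}}

```text
time: 11.65
position: [0.4725, -0.2272, 0.1414]
tcp_rot: [0.157, -3.02, -0.751]
force: [-0.9, -0.4, -2.8]
finger_gap: 0.16
finger_force: 40.0
```

```bash
python3 lid.py
python3 - <<'E'
from h import *
p,R=lidpose(-79,0,1.8,h=.0437); s=plan(p,R,2)
E
```

```text
lidtop-in-tool, ledge z(22), ledge edge x(-73), wall outer y(75): [ 31.4  22.1 -71.5  74.8]
TCP deck [-1.  -0.1 48.6] tip [-78.6  -0.    0.7] tilt 3.0 yaw -0.02 roll 0.02 F [-0.6  0.6 -2. ]
offset [[0.0, 0.001, 0.006], [0.0, 0.002, 0.007]] 
twist [[0.003, -0.0, -0.0], [0.004, -0.0, -0.0]]
end err mm [ 0.1  0.  -0. ]
```

Request:
{"fn": "send_rows", "kwargs": {"offset": [[0,0.001,0.006],[0,0.002,0.007],[0,0,0],[0,0,0],[0,0,0],[0,0,0],[0,0,0]], "twist": [[0.003,0,0],[0.004,0,0],[0,0,0],[0,0,0],[0,0,0],[0,0,0],[0,0,0]], "hand": [-1,-1,-1,0,0,0,0]}}

```text
time: 12.68
position: [0.4724, -0.2256, 0.1397]
tcp_rot: [0.158, -3.029, -0.72]
force: [-0.3, 1.1, -0.1]
finger_gap: 0.477
finger_force: 0.0
```

Request:
{"fn": "send_rows", "kwargs": {"offset": [[0,0,-0.1],[0,0,-0.25],[0,0,-0.25],[0,0,-0.15],[0,0,0],[0,0,0]], "twist": [[0,0,0],[0,0,0],[0,0,0],[0,0,0],[0,0,0],[0,0,0]], "hand": [0,0,0,0,0,0]}}

```text
time: 13.42
position: [0.4791, -0.2925, 0.2731]
tcp_rot: [0.157, -3.028, -0.721]
force: [-0.1, -0.1, -0.4]
finger_gap: 0.501
finger_force: 0.0
```

```bash
cat > w3.py <<'E'
from h import *
import sys
im,d,P=shoot('wrist'); s=monitor.state(); cv2.imwrite(sys.argv[1],im[...,::-1]); D=(P-O)@RD; x,y,h=D[...,0],D[...,1],D[...,2]
im=im.astype(int); wh=(im.min(2)>150)&np.isfinite(h); print(s['position'],s['joints'].round(2))
m=wh&(x>-.055)&(x<.07)&(abs(y)<.055)&(h<.03)&(h>0)
A=np.c_[D[m][:,:2],np.ones(m.sum())]; c=np.linalg.lstsq(A,D[m][:,2],rcond=None)[0]; print('lid top plane',c,'z at x=-80 (under the lip step)',c[2]-.08*c[0],'at +80',c[2]+.08*c[0])
l=wh&(x<-.077)&(x>-.093)&(abs(y)<.07)&(abs(h-.022)<.008); print('ledge z',np.median(h[l]))
g=np.isfinite(h)&(h>.05)&(h<.075)&(abs(x)<.03)&(abs(y)<.05); print('grip',cv2.minAreaRect((D[g][:,:2]*1000).astype(np.float32)),np.median(h[g]))
b=np.isfinite(h)&(h>.052)&(h<.085)&(abs(x-.118)<.04)&(abs(y)<.05); print('bar',b.sum(),cv2.minAreaRect((D[b][:,:2]*1000).astype(np.float32)),np.median(h[b]) if b.any() else 0)
np.savez('w3.npz',D=D,im=im)
E
python3 w3.py pics/w3.png
```

```text
[ 0.47894972 -0.29202901  0.2724356 ] [-0.84  0.3   1.44  0.27  1.78 -2.51]
lid top plane [0.03037795 0.00014833 0.01463241] z at x=-80 (under the lip step) 0.012202174907301341 at +80 0.017062646540963084
ledge z 0.022099200176191262
grip ((-0.11826181411743164, 0.241302490234375), (63.22010040283203, 13.721902847290039), 89.6478500366211) 0.058233017174954736
bar 2275 ((118.19456481933594, 1.4283561706542969), (62.82078552246094, 14.408794403076172), 80.56237030029297) 0.06915692812724344
```

View pics/w3.png

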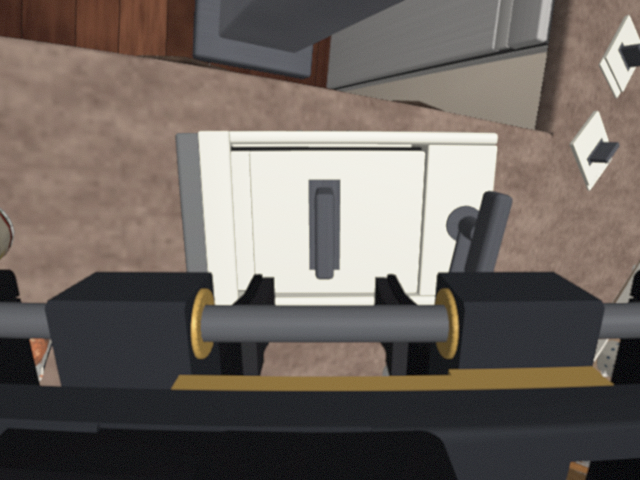

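The lid is on its gasket, 5 mm proud at the cam edge as expected, and centred. The bar is at deck (118.5, 0) and already turned about 9° clockwise. Now the cam approach.

```bash
cat > cam.py <<'E'
from h import *
def cam(z,ang): # TCP z on cam axis in deck mm, bar angle rad clockwise
    y=RD@[np.cos(ang),-np.sin(ang),0]; return O+RD@np.array([.1187,0,z/1000]), frame(y,-RD[:,2])
E
python3 - <<'E'
from cam import *
wrist(*cam(63,.16)); wrist(*cam(55,1.6))
s=plan(*cam(125,.16),7); plan(*cam(63,.16),4,s)
E
```

```text
j1 -0.6 wrist [[0.38, 2.1, -1.97], [0.35, 1.92, -2.05], [0.33, 1.73, -2.11]]
j1 -0.6 wrist [[0.38, 2.1, -0.52], [0.35, 1.91, -0.6], [0.33, 1.73, -0.67]]
offset [[-0.0, 0.087, 0.053], [0.002, 0.087, 0.052], [0.004, 0.087, 0.052], [0.005, 0.087, 0.052], [0.007, 0.088, 0.051], [0.01, 0.087, 0.051], [0.011, 0.088, 0.05]] 
twist [[0.001, -0.0, 0.007], [0.002, -0.0, 0.007], [0.001, -0.0, 0.007], [0.002, -0.0, 0.007], [0.001, -0.0, 0.008], [0.002, -0.001, 0.007], [0.001, -0.0, 0.008]]
end err mm [ 0.1  0.1 -0. ]
offset [[0.0, -0.0, 0.077], [0.0, -0.0, 0.078], [0.0, -0.0, 0.077], [0.0, -0.001, 0.078]] 
twist [[0.0, -0.0, -0.0], [0.0, -0.0, -0.0], [0.0, -0.0, -0.0], [0.0, -0.0, -0.0]]
end err mm [ 0.  -0.  -0.1]
```

Request:
{"fn": "send_rows", "kwargs": {"offset": [[0,0.087,0.053],[0.002,0.087,0.052],[0.004,0.087,0.052],[0.005,0.087,0.052],[0.007,0.088,0.051],[0.01,0.087,0.051],[0.011,0.088,0.05],[0,0,0]], "twist": [[0.001,0,0.007],[0.002,0,0.007],[0.001,0,0.007],[0.002,0,0.007],[0.001,0,0.008],[0.002,-0.001,0.007],[0.001,0,0.008],[0,0,0]], "hand": [0,0,0,0,0,0,0,0]}}

```text
time: 14.48
position: [0.4642, -0.1497, 0.2611]
tcp_rot: [-0.082, -3.009, -0.662]
force: [0.0, 0.4, 0.5]
finger_gap: 0.502
finger_force: 0.0
```

```bash
python3 w3.py pics/w4.png
python3 - <<'E'
from cam import *
s=monitor.state(); print((RD.T@(s['position']-O)*1000).round(1))
s=plan(*cam(63,.16),4)
E
```

```text
[ 0.46453539 -0.15073599  0.26137346] [-0.68  0.07  1.72  0.3   1.66 -2.21]
lid top plane [ 0.03058355 -0.00075124  0.01458842] z at x=-80 (under the lip step) 0.012141732518444925 at +80 0.01703510036683133
ledge z 0.022145382714895197
grip ((0.2558465003967285, 23.185871124267578), (17.232662200927734, 14.764992713928223), 88.85791015625) 0.05776655082814179
bar 2549 ((120.3728256225586, 8.31723403930664), (49.02455520629883, 13.807068824768066), 80.89784240722656) 0.0698705435785727
[ 1.189e+02 -1.000e-01  1.248e+02]
offset [[-0.0, -0.0, 0.077], [-0.0, -0.0, 0.077], [-0.0, -0.001, 0.077], [-0.0, -0.0, 0.078]] 
twist [[-0.0, -0.0, 0.0], [-0.0, -0.0, 0.0], [-0.0, -0.0, 0.0], [-0.0, -0.0, 0.0]]
end err mm [-0.  0.  0.]
```

Request:
{"fn": "send_rows", "kwargs": {"offset": [[0,0,0.077],[0,0,0.077],[0,-0.001,0.077],[0,0,0.078],[0,0,0]], "twist": [[0,0,0],[0,0,0],[0,0,0],[0,0,0],[0,0,0]], "hand": [0,0,0,0,0]}}

```text
time: 15.15
position: [0.4615, -0.1249, 0.2046]
tcp_rot: [-0.085, -3.009, -0.662]
force: [0.2, -0.2, -1.1]
finger_gap: 0.5
finger_force: 0.0
```

Request:
{"fn": "send_rows", "kwargs": {"offset": [[0,0,0],[0,0,0],[0,0,0],[0,0,0],[0,0,0],[0,0,0],[0,0,0]], "twist": [[0,0,0],[0,0,0],[0,0,0],[0,0,0],[0,0,0],[0,0,0],[0,0,0]], "hand": [-1,-1,-1,-1,-1,-1,-1], "force": 50}}

```text
time: 16.02
position: [0.4626, -0.126, 0.2066]
tcp_rot: [-0.085, -3.013, -0.66]
force: [0.1, 0.9, 4.9]
finger_gap: 0.179
finger_force: 50.0
```

Request:
{"fn": "send_rows", "kwargs": {"offset": [[0,0,0.0035],[0,0,0.0035],[0,0,0.0035],[0,0,0.0035],[0,0,0.0035],[0,0,0.0035]], "twist": [[0,0,0.038],[0,0,0.038],[0,0,0.038],[0,0,0.038],[0,0,0.038],[0,0,0.038]], "hand": [-1,-1,-1,-1,-1,-1]}}

```text
time: 16.77
position: [0.4626, -0.124, 0.2031]
tcp_rot: [-1.091, -2.67, -0.563]
force: [0.4, 1.0, 6.3]
finger_gap: 0.179
finger_force: 50.0
```

Request:
{"fn": "send_rows", "kwargs": {"offset": [[0,0,0.0035],[0,0,0.0035],[0,0,0.0035],[0,0,0.0035],[0,0,0.0035],[0,0,0]], "twist": [[0,0,0.038],[0,0,0.038],[0,0,0.038],[0,0,0.038],[0,0,0.038],[0,0,0.02]], "hand": [-1,-1,-1,-1,-1,-1]}}

```text
time: 17.52
position: [0.4627, -0.1223, 0.2]
tcp_rot: [-1.836, -2.105, -0.423]
force: [2.5, 2.9, 5.5]
finger_gap: 0.182
finger_force: 50.0
```

Run:
```python
from cam import *
s=monitor.state(); R=RD.T@Ro.from_rotvec(s['tcp_rot']).as_matrix(); print((RD.T@(s['position']-O)*1000).round(1),'angle',-np.arctan2(R[1,1],R[0,1]),'moment',RD.T@s['moment'],'F',RD.T@s['force'],s['joints'].round(2),s['finger_gap'])
```

```text
[118.8  -1.2  57.1] angle 1.5383955529407094 moment [-0.40772355 -0.46039596  0.3769499 ] F [ 4.69863536 -2.8367758   3.92604833] [-0.64  0.09  1.82  0.32  1.53 -0.84] 0.18185142605343368
```

Request:
{"fn": "send_rows", "kwargs": {"offset": [[0,0,0.002],[0,0,0],[0,0,0]], "twist": [[0,0,0.015],[0,0,0.015],[0,0,0]], "hand": [-1,-1,-1]}}

```text
time: 17.9
position: [0.4627, -0.1221, 0.1996]
tcp_rot: [-1.924, -2.012, -0.401]
force: [1.4, 2.2, 5.7]
finger_gap: 0.185
finger_force: 50.0
```

Run:
```python
from cam import *
s=monitor.state(); R=RD.T@Ro.from_rotvec(s['tcp_rot']).as_matrix(); print((RD.T@(s['position']-O)*1000).round(1),'angle',-np.arctan2(R[1,1],R[0,1]),'moment',RD.T@s['moment'],'F',RD.T@s['force'],s['finger_gap'])
```

```text
[118.8  -1.3  56.7] angle 1.6303508526391504 moment [-0.41881707 -0.44607031  0.31494087] F [ 4.26120822 -1.63303133  4.32939522] 0.18475380398293584
```

Request:
{"fn": "send_rows", "kwargs": {"offset": [[0,0,0],[0,0,0],[0,0,0],[0,0,0],[0,0,-0.1],[0,0,-0.25],[0,0,-0.25],[0,0,-0.1]], "twist": [[0,0,0],[0,0,0],[0,0,0],[0,0,0],[0,0,0],[0,0,0],[0,0,0],[0,0,0]], "hand": [0.1,0.1,0.1,0.1,0.1,0.1,0.1,0.1]}}

```text
time: 18.9
position: [0.4691, -0.1832, 0.3298]
tcp_rot: [-1.928, -2.015, -0.399]
force: [0.6, 1.0, 0.4]
finger_gap: 0.548
finger_force: 0.0
```

Request:
{"fn": "send_rows", "kwargs": {"offset": [[0,0,0],[0,0,0]], "twist": [[0,0,0],[0,0,0]], "hand": [0.1,0.1]}}

```text
time: 19.15
position: [0.4675, -0.1805, 0.3241]
tcp_rot: [-1.922, -2.008, -0.397]
force: [-0.1, 1.1, -0.6]
finger_gap: 0.549
finger_force: 0.0
```

```bash
python3 w3.py pics/w5.png
python3 - <<'E'
from h import *
im,d,P=shoot('top'); D=(P-O)@RD
cv2.imwrite('pics/top5.png',cv2.resize(im[150:290,210:480,::-1],(0,0),fx=2.95,fy=2.95))
E
```

```text
[ 0.46747104 -0.1802355   0.32393195] [-0.71  0.07  1.6   0.3   1.79 -0.74]
lid top plane [ 0.00382834 -0.00198232  0.01253567] z at x=-80 (under the lip step) 0.012229407277945161 at +80 0.012841941766227983
ledge z nan
grip ((7.41513729095459, -1.0031852722167969), (62.885189056396484, 6.980022430419922), 86.2109146118164) 0.05493600096754897
bar 1766 ((118.90977478027344, -0.7774810791015625), (14.00113582611084, 66.60716247558594), 89.73352813720703) 0.06182821932995257
  return _methods._mean(a, axis=axis, dtype=dtype,
  ret = ret.dtype.type(ret / rcount)
```

View pics/w5.png

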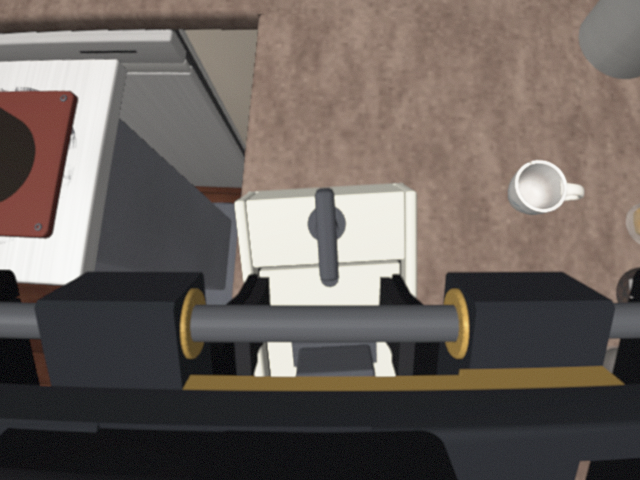

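The bar now lies along the slope at about 1.57 rad. The lid is flush, its top 12.2 to 12.8 mm above the seat against a nominal 12, and the mug is upright at (540,187). The gripper is clear, so I hand the job in.

```bash
python3 -c "
from station import arm
print(arm.job_done())"
```

```text
the job is handed in; nothing more can be done
None
```

The unit is closed and handed in at about 19 s: the lip was hooked under the ledge, the cam was turned to its stop (about 1.57 rad) and the lid measured flush to within 1 mm. The gripper is clear and nothing went near the mug, tin or jar, though I only looked at the mug again afterwards, and the hand-in returned no verdict.

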